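# Press a tin lid home with bench-mounted locking pliers, then release them

### The arm

A 6-joint arm with a two-finger parallel gripper is mounted at the origin on the work surface. World frame = base frame: x ahead of the robot, y to its left, z up, the work surface at z = 0. Lengths are in m, angles in rad, forces in N, time in s.
With the tool pointing down it reaches from about 0.225 to 0.875 m from the base axis. Payload 3.4 kg.
Tool frame: the origin (TCP) lies between the finger pads; the fingertips stand 8 mm ahead of it and the grasp point (between the pads) lies 11 mm behind it; z points along the fingers, y is the line along which they close (so a half turn about z gives the same grasp; the last joint's range is limited). The gripper opens to 85 mm and grips with 20 to 120 N. Pads are 22 mm wide; open, the fingers measure 114 mm over their backs; the gripper's body (76 mm by 85 mm) begins 54 mm behind the grasp point. The pads swing forward as they close: fully open they stand 13 mm farther back than shut.
Start: joints at [0.993, 0.276, 1.505, -0, 1.361, -0.121], TCP at [0.254, 0.516, 0.239] pointing down, gripper open.
Joint ranges: [-2.89, 2.89], [-0.75, 2.08], [0.22, 2.7], [-1.18, 4.32], [0.11, 2.71], [-2.7, 2.7]. Speed limits (rad/s): [2.57, 2.57, 3.14, 3.14, 3.14, 3.14].

### API

Orientations are given as a unit quaternion [w, x, y, z].
In Python, from rig import manip, optics, finder gives the robot as it stands.
- The arm moves only by the tool servo_tool, never from a script. Its argument "increments" is a list of rows, each a list of 7 numbers: the shift along the tool's x, y, z in cm, then the turn, a rotation vector about the tool's x, y, z in degrees, then the closure, from -1 (fully open) to 1 (shut). In form: [[x, y, z, rx, ry, rz, gripper], ...]. A call has exactly 5 rows; each row shifts and turns the commanded pose from where the row before left it, along the tool's axes as they then stand; what a row does not reach is not made up. A row lasts 1/10 s, in which the tool goes at most 50 mm and 8.59 degrees, less where a joint would pass 70% of its speed; a pose out of reach is approached as far as the arm can. A call is refused whole if a number of a shift passes 5 or a number of a turn 8.59, either way. A call with a gripper value outside its range is refused whole. The fingers move at their own pace and stop on an object; "squeeze" is the grip in N (left out, the last holds). Time passes only in rows, so rows that do not move let the fingers close, or fill a call up. It gives the time, the measured TCP pose, the force, the opening and the grip force at its end, in the units of the state.
- manip.get_state(): the state, without advancing time (a new reading comes with each control period).
- optics.get_image(name): name is "side" or "top" or "wrist"; returns the picture (384x512x3 uint8, red, green, blue); there is no depth.
- optics.get_calibration(name): a dict with "fov_y" (degrees; the focal length in pixels is half the picture's height over the tangent of half this angle, whatever the lens; pixels are square), "cx", "cy" (the principal point, pixels), "world_to_cam" (4x4, takes a point from world to camera coordinates). Camera axes: x right, y down, z forward; pixel columns grow to the right and rows downward; lengths in m; the calibration is good to about 2 mm. A picture is of the moment at which its call begins: read the wrist's pose just before it. get_calibration takes no time and is no camera call; for the wrist camera it gives the pose at the moment of the call.
- manip.sign_off(): hands the job in; it is judged then, once.
Trained networks look in the newest picture that a camera, given by its name, has taken for a name from the list of things; names that differ only in an ending like _2 or _b are one class to them, and where a whole thing is asked for, a point or a joint stands for the part that bears it (a point fixed in the world has none). Each returns a list of dicts, best first, with "p" (0 to 1); they miss things now and then, are a little off and sometimes report something else, mostly with a low value. They report only what shows in the picture. A call takes as long as a camera call.
- finder.silhouettes(label, camera): "region" (384x512 bool, what is visible of it) and "box" ([centre column, centre row, width, height] in pixels, round what is visible of it).
- finder.tip_of(label, camera): "at" ([column, row] in pixels: a listed point, or the origin of a listed thing).
The state is a dict: "clock": time; "qpos": joint angles; "qd": joint speeds; "effort": joint torques, N m; "position": TCP position; "ee_rot": TCP orientation; "contact_force": force on the tool from outside, world axes, zero at the start; "moment": the same for the moment, N m; "width": finger opening in m; "gripper_force": force on a finger pad.
Only numpy, scipy, OpenCV 4.12 (cv2) and the standard library are available. Lean on these libraries where they do the work, as an engineer would, in place of code of your own. Each camera call takes 0.05 s, during which the arm holds its last target. There are 200 camera calls.

### The job

The lid of the small aluminium tin is still standing proud. Push the black handle of the bench-mounted locking pliers down until they snap over centre and stay locked on the tin by themselves with the lid pressed fully home, take your hand off for a second, then press the red release lever so that the pliers spring fully open again. Ease off as soon as the handle snaps over instead of forcing it against its stop, leave the tin standing where it is without touching it yourself, and do not disturb the bento box, jar or cup.

Things in the scene. Friction and masses are not known exactly. Their poses are not given: they have to be found in the camera images.
- clamp: Steel locking pliers bolted upright to the bench, 350 mm long. Origin: on the bench under the jaw pivot. x runs along the pliers from the jaws (-x) to the handles (+x), z up. A round anvil at x = -100 mm (62 mm across, top 30 mm up) carries the tin; over it hangs the jaw, up to 155 mm high, with a sprung rubber foot. The robot must not load the pliers with more than 30 N.
- handle_pivot (a point): Pivot of the black moving handle, at x = 30, y = 0, z = 90 mm of the clamp, axes as the clamp's. The handle is a bar 115 mm long from here, 26 mm wide (along y), 14 mm thick. Open, it rises towards +x at 0.86 rad above the level, give or take up to 0.13 rad: an adjusting screw turns its whole range in space, unreported. Locked it lies 0.09 below to 0.17 above the level.
- handle (a joint): Angle of the black handle, rad, counted from its open rest (0) and growing as it is pushed down; it snaps over centre at about 0.74, rigid stop and locked position 0.82. It does not show how the adjusting screw is set. Pushed near its end it resists with about 3 to 12 N, which falls away just before it snaps to the stop by itself, where it stays locked. Let go earlier, it springs open.
- paddle_top (a point): Middle of the top face of the red release lever's paddle (34 mm along the pliers, 28 mm wide, 6 mm thick, sloping up by 0.3 rad towards its end), on the clamp's centre line, about 211 mm along x and 74 mm up at rest; it moves with the lever. The lever's pivot lies at x = 165, z = 55 mm of the clamp. Nothing stands above the paddle.
- release (a joint): Angle of the red release lever, rad: 0 at rest, up to 0.78 as its paddle is pressed down (about 36 mm). Somewhere between 0.1 and 0.75, depending on the adjusting screw, its nose lifts the locked handle back over dead centre against 2 to 10 N and the pliers spring open. It springs back when let go.
- lid (a joint): How far the tin's lid is pressed on, m: 0 standing proud, 0.005 fully home. It is a tight fit (about 25 N) and stays where it is left.
- tin: Small round aluminium tin, 54 mm across, 40 mm high with the lid home (45 mm proud), brass-coloured lid 57 mm across. Origin: middle of its underside. Stands on the anvil under the jaw.
- bento: Red bento box with clipped-on lid, 106 x 158 x 56 mm, origin: middle of its underside. Bystander.
- jar: Glass jar with a dark twist cap, 68 mm across, 100 mm high, origin: middle of its underside. Bystander.
- cup: Green plastic cup, 74 mm across the rim, 90 mm high, origin: middle of its underside. Bystander.

How it is judged:
By the outcome, as a careful person would: the job done as asked, in the order asked, and still so for the second after the job is handed in, with the robot touching nothing.
It also fails if it takes over 64 s, if anything falls off the work surface, if the arm or the gripper's body presses on something with over 40 N, if the wrist force passes 120 N, or if a joint passes its speed limit or range.

## Working session

There is one attempt and no reset: what is moved stays moved. The work goes in short steps, Python scripts to look and compute and a tool call to move; the robot and the scene stay as the last step left them, time stands still between calls to the robot, and variables do not carry over. Pictures are saved under pics/ and viewed, at most 10 in all, crops included, and the job is handed in when it is done.

Besides the shell and the picture viewer there is one more tool, called after "Request:" as name(argument=value, ...), one argument or row to a line, values as JSON. servo_tool: Moves the arm, as the interface text tells. Its arguments: {"type":"object","properties":{"increments":{"type":"array","items":{"type":"array","items":{"type":"number"}}},"squeeze":{"type":"number"}},"required":["increments"]}

```bash
mkdir -p pics
cat > h.py <<'E'
import numpy as np,cv2
from rig import manip,optics,finder
def cal(n):
    c=optics.get_calibration(n);f=192/np.tan(np.radians(c["fov_y"])/2);return f,c["cx"],c["cy"],np.array(c["world_to_cam"])
def ray(n,px):
    f,cx,cy,T=cal(n);d=np.array([(px[0]-cx)/f,(px[1]-cy)/f,1]);R=T[:3,:3]
    return -R.T@T[:3,3],R.T@d
def onz(n,px,z):
    o,d=ray(n,px);return o+d*(z-o[2])/d[2]
def proj(n,p):
    f,cx,cy,T=cal(n);q=T[:3,:3]@np.asarray(p)+T[:3,3];return np.array([cx+f*q[0]/q[2],cy+f*q[1]/q[2]])
def tri(obs):
    A=np.zeros((3,3));b=np.zeros(3)
    for n,px in obs:
        o,d=ray(n,px);d/=np.linalg.norm(d);M=np.eye(3)-np.outer(d,d);A+=M;b+=M@o
    return np.linalg.solve(A,b)
E
python3 - <<'E'
from h import *
ims=[optics.get_image(n) for n in("side","top")]
for n,i in zip(("side","top"),ims): cv2.imwrite(f"pics/{n}0.png",i[:,:,::-1])
for l in("clamp","handle_pivot","paddle_top","tin","bento","jar","cup"):
    for n in("side","top"):
        r=finder.tip_of(l,n)[:2];print(l,n,[(np.round(a["at"]),round(a["p"],2)) for a in r])
s=manip.get_state();print(s["clock"],s["position"],s["ee_rot"],s["contact_force"])
for n in("side","top"):print(n,ray(n,(256,192)))
E
```

```text
clamp side [(array([222., 220.]), 0.8)]
clamp top [(array([269., 236.]), 0.68)]
handle_pivot side [(array([224., 183.]), 0.79)]
handle_pivot top [(array([259., 231.]), 0.79)]
paddle_top side [(array([237., 149.]), 0.56)]
paddle_top top [(array([189., 218.]), 0.74)]
tin side [(array([216., 238.]), 0.72)]
tin top [(array([309., 242.]), 0.86)]
bento side [(array([312., 215.]), 0.79)]
bento top [(array([265., 154.]), 0.91)]
jar side [(array([314., 307.]), 0.83)]
jar top [(array([367., 170.]), 0.84)]
cup side [(array([280., 150.]), 0.9)]
cup top [(array([147., 173.]), 0.95)]
0.8 [0.25366701 0.51610247 0.23937037] [3.14340942e-05 2.26453361e-01 9.74022002e-01 1.14373917e-04] [-0.27224289 -0.57977331  0.23523165]
side (array([ 0.60789871, -0.76922233,  0.64794317]), array([ 0.03016305,  0.79564243, -0.6051695 ]))
top (array([0.49618804, 0.01390865, 1.11187188]), array([ 0.15549848, -0.0057715 , -0.98789974]))
```

View pics/side0.png

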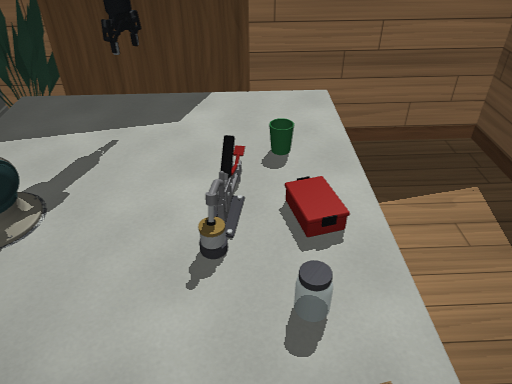

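View pics/top0.png

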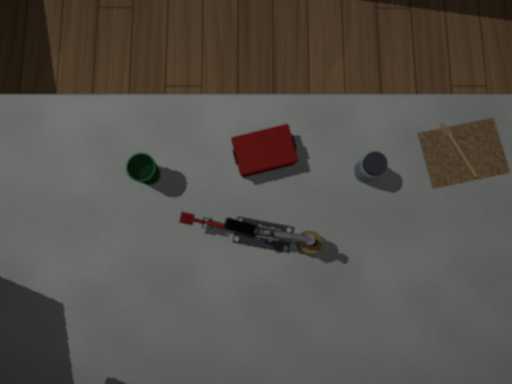

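Run:
```python
from h import *
print("clamp",onz("side",(222,220),0),onz("top",(269,236),0))
print("piv",onz("top",(259,231),.09),tri([("side",(224,183)),("top",(259,231))]))
print("pad",onz("top",(189,218),.074),tri([("side",(237,149)),("top",(189,218))]))
print("tin",onz("top",(309,242),.03),tri([("side",(216,238)),("top",(309,242))]))
for l,a,b in(("bento",(312,215),(265,154)),("jar",(314,307),(367,170)),("cup",(280,150),(147,173))):print(l,onz("side",a,0),onz("top",b,0))
```

```text
clamp [ 0.55316579 -0.025289    0.        ] [ 0.55392778 -0.02638278  0.        ]
piv [0.56141658 0.00100381 0.09      ] [0.56178628 0.00106684 0.09129362]
pad [0.5951298  0.17316193 0.074     ] [0.59380535 0.17219391 0.07982586]
tin [ 0.53662873 -0.12754963  0.03      ] [ 0.54056187 -0.12623629  0.0363457 ]
bento [ 0.77363285 -0.0174182   0.        ] [ 0.77552713 -0.01736856  0.        ]
jar [ 7.35940800e-01 -2.86999201e-01  1.11022302e-16] [ 0.73073191 -0.2934482   0.        ]
cup [0.72264632 0.29156888 0.        ] [0.72353046 0.29940397 0.        ]
```

The side view has the tin and brass lid at about (213,235), the black handle rising to (228,137) and the red paddle at (238,150). The top view shows the pliers running from the tin (310,242) to the paddle (188,218), with all bystanders well clear of them. Next I estimate the open handle angle and work out the first move.

```bash
cat >> h.py <<'E'
u=np.array([.185,.983,0]);v=np.array([-.983,.185,0]);O=np.array([.5555,-.029,0])
def W(x,y,z): return O+u*x+v*y+np.array([0,0,z])
def handle(th):
    c,s=np.cos(th),np.sin(th)
    return [W(.03+r*c-n*s,y,.09+r*s+n*c) for r in(.0,.115) for n in(-.007,.007) for y in(-.013,.013)]
E
python3 - <<'E'
from h import *
for n in("side","top"):
    for r in finder.silhouettes("handle",n)[:2]:
        m=r["region"];ys,xs=np.nonzero(m);print(n,r["p"],r["box"],xs.min(),xs.max(),ys.min(),ys.max())
        im=optics.get_image(n);d=(im.max(2)<45)&m;ys,xs=np.nonzero(d);print("dark",xs.min(),xs.max(),ys.min(),ys.max())
    for th in(.73,.8,.86,.92,.99):
        p=np.array([proj(n,q) for q in handle(th)]);print(th,p.min(0).round(1),p.max(0).round(1),p[4:].min(0).round(1))
s=manip.get_state();R=cv2.Rodrigues(np.zeros(3))[0]
t=W(.09,0,0)-s["position"];q=s["ee_rot"];a,b=q[1],q[2]
tx=np.array([a*a-b*b,2*a*b,0]);ty=np.array([2*a*b,b*b-a*a,0])
print("target",W(.09,0,0),"tool x,y cm",t@tx*100,t@ty*100,"yaw deg",np.degrees(np.arctan2(u[1],u[0])-np.arctan2(ty[1],ty[0])))
E
```

```text
side 0.96 [229.0, 159.5, 11.8, 50.4] 221 234 135 185
dark 221 233 136 177
side 0.34 [280.8, 136.3, 26.9, 38.1] 269 293 118 155
dark 270 292 127 149
0.73 [217.5 135.6] [235.  184.7] [223.4 135.6]
0.8 [217.5 134.8] [234.5 184.5] [222.7 134.8]
0.86 [217.5 134.3] [234.  184.3] [222.2 134.3]
0.92 [217.5 134. ] [233.6 184.1] [221.6 134. ]
0.99 [217.4 133.8] [233.  184.2] [220.8 133.8]
0.73 [219.1 216.2] [262.1 236.7] [219.1 216.2]
0.8 [221.2 216.4] [262.3 236.7] [221.2 216.4]
0.86 [223.1 216.5] [262.4 236.8] [223.1 216.5]
0.92 [225.2 216.8] [262.5 236.8] [225.2 216.8]
0.99 [227.9 217. ] [262.6 236.8] [227.9 217. ]
target [0.57215 0.05947 0.     ] tool x,y cm -48.724049583101944 -26.92810772397612 yaw deg 15.515325704838858
```

Request:
servo_tool(
  increments=[
    [-4,-2.2,0,0,0,0,1],
    [-4,-2.2,0,0,0,0,1],
    [-4,-2.2,0,0,0,0,1],
    [-4,-2.2,0,0,0,0,1],
    [-4,-2.2,0,0,0,0,1],
  ],
)

```text
clock: 1.5
position: [0.3854, 0.3277, 0.2395]
ee_rot: [0.0, 0.226, 0.974, 0.0]
contact_force: [1.6, 0.0, 0.3]
width: 0.0125
gripper_force: 0.0
```

Request:
servo_tool(
  increments=[
    [-4,-2.2,0,0,0,0,1],
    [-4,-2.2,0,0,0,0,1],
    [-4,-2.2,0,0,0,0,1],
    [-4,-2.2,0,0,0,0,1],
    [-4,-2.2,0,0,0,0,1],
  ],
)

```text
clock: 2.0
position: [0.5164, 0.1406, 0.2395]
ee_rot: [0.0, 0.226, 0.974, 0.0]
contact_force: [0.2, 1.0, 0.1]
width: 0.0002
gripper_force: 0.0
```

Request:
servo_tool(
  increments=[
    [-4,-2.2,0,0,0,0,1],
    [-4.4,-2.2,0,0,0,0,1],
    [0,0,0,0,0,-8,1],
    [0,0,0,0,0,-7.5,1],
    [0,0,0,0,0,0,1],
  ],
)

```text
clock: 2.5
position: [0.5718, 0.0651, 0.2391]
ee_rot: [-0.0, 0.094, 0.996, 0.0]
contact_force: [0.1, -0.2, -0.5]
width: -0.0002
gripper_force: 0.0
```

Run:
```python
from h import *
c=[optics.get_image(n) for n in("wrist","side","top")]
s=cv2.resize(c[1][110:260,150:350],None,fx=2.56,fy=2.56);t=cv2.resize(c[2][170:290,150:350],None,fx=2.56,fy=2.56)
cv2.imwrite("pics/w1.png",c[0][:,:,::-1])
cv2.imwrite("pics/st1.png",np.vstack([cv2.resize(s,(400,290)),cv2.resize(t,(480,290))[:,:400]])[:,:,::-1])
for l in("clamp","handle_pivot","paddle_top","handle"):
    for r in finder.tip_of(l,"wrist")[:1] if l!="handle" else finder.silhouettes(l,"wrist")[:1]: print(l,r.get("at",r.get("box")),r["p"])
for p in(W(.03,0,.09),W(.211,0,.074),W(0,0,0)):print(proj("wrist",p))
for th in(.73,.86,.99):print(th,np.mean([proj("wrist",q) for q in handle(th)[6:]],0))
```

```text
clamp [185.6, 166.6] 0.86
handle_pivot [193.5, 180.8] 0.81
paddle_top [366.6, 178.8] 0.98
handle [218.9, 201.6, 113.8, 50.8] 0.77
[189.96657733 182.5736087 ]
[362.65841711 179.02263355]
[182.27265905 166.93208444]
0.73 [274.96517343 207.55506988]
0.86 [259.87795875 211.89079255]
0.99 [241.68457007 215.87040952]
```

View pics/w1.png

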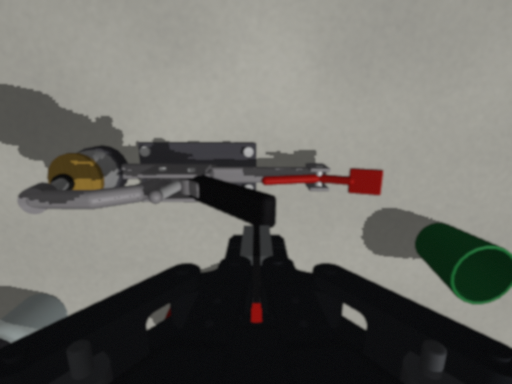

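The wrist view shows the black handle from (195,185) to its tip at (275,205), directly above the pliers, with the closed fingers near it. The paddle is at (366,180). Next I fit the handle angle.

Run:
```python
from h import *
for th in(.73,.8,.86,.92,.99):
    p=np.array([proj("wrist",q) for q in handle(th)]);r=.09;c,s=np.cos(th),np.sin(th)
    print(th,p.min(0).round(1),p.max(0).round(1))
```

```text
0.73 [183.3 169. ] [286.6 224.3]
0.8 [183.  169.1] [280.4 227. ]
0.86 [182.8 169.1] [274.4 229.3]
0.92 [182.6 169.2] [267.6 231.5]
0.99 [182.4 169.2] [258.8 233.9]
```

Request:
servo_tool(
  increments=[
    [0,0.1,1.5,0,0,0,1],
    [0,0,1.5,0,0,0,1],
    [0,0,1,0,0,0,1],
    [0,0,0.5,0,0,0,1],
    [0,0,0,0,0,0,1],
  ],
)

```text
clock: 3.35
position: [0.5714, 0.0667, 0.1937]
ee_rot: [-0.001, 0.093, 0.996, -0.0]
contact_force: [-0.1, -0.2, 0.4]
width: 0.0001
gripper_force: 0.0
```

Request:
servo_tool(
  increments=[
    [0,0,0.3,0,0,0,1],
    [0,0.2,0.3,0,0,0,1],
    [0,0.3,0.3,0,0,0,1],
    [0,0.3,0.3,0,0,0,1],
    [0,0,0,0,0,0,1],
  ],
)

```text
clock: 3.85
position: [0.5739, 0.0746, 0.1834]
ee_rot: [0.001, 0.093, 0.996, -0.0]
contact_force: [-1.0, -1.1, 6.6]
width: -0.0001
gripper_force: 2.7
```

Request:
servo_tool(
  increments=[
    [0,0.4,0.4,0,0,0,1],
    [0,0.3,0.4,0,0,0,1],
    [0,0.3,0.4,0,0,0,1],
    [0,0.3,0.4,0,0,0,1],
    [0,0.3,0.4,0,0,0,1],
  ],
)

```text
clock: 4.35
position: [0.5777, 0.0898, 0.1658]
ee_rot: [0.003, 0.093, 0.996, -0.0]
contact_force: [-3.6, -3.5, 16.6]
width: 0.0002
gripper_force: 8.3
```

Request:
servo_tool(
  increments=[
    [0,0.2,0.4,0,0,0,1],
    [0,0.2,0.4,0,0,0,1],
    [0,0.2,0.4,0,0,0,1],
    [0,0.1,0.4,0,0,0,1],
    [0,0,0,0,0,0,1],
  ],
)

```text
clock: 4.85
position: [0.5794, 0.0996, 0.1495]
ee_rot: [0.003, 0.093, 0.996, 0.003]
contact_force: [-1.3, 4.2, 14.4]
width: -0.0001
gripper_force: 6.8
```

Run:
```python
from h import *
a=optics.get_image("side");b=optics.get_image("wrist")
a=cv2.resize(a[100:260,160:320],(400,400),interpolation=cv2.INTER_CUBIC);b=cv2.resize(b[120:312,100:292],(400,400))
cv2.imwrite("pics/2.png",np.hstack([a,b])[:,:,::-1]);s=manip.get_state();print(s["contact_force"],s["moment"],s["position"])
```

```text
[-0.90291995  4.48670685 13.84861502] [ 0.84926543  0.26884277 -0.01672   ] [0.57949264 0.0995269  0.14975905]
```

View pics/2.png

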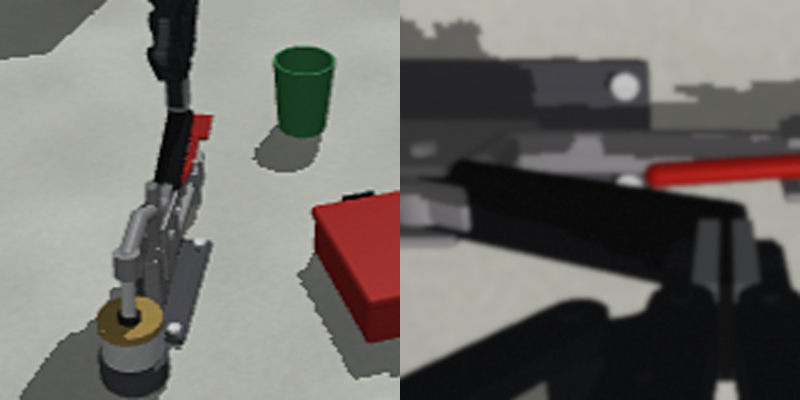

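The handle is following, with the fingers on top close to its tip, and the jaw foot already rests on the lid. I'll keep going in smaller steps.

Request:
servo_tool(
  increments=[
    [0,0.1,0.2,0,0,0,1],
    [0,0.1,0.2,0,0,0,1],
    [0,0.1,0.2,0,0,0,1],
    [0,0.1,0.2,0,0,0,1],
    [0,0,0.2,0,0,0,1],
  ],
)

```text
clock: 5.45
position: [0.5803, 0.1041, 0.1395]
ee_rot: [0.003, 0.093, 0.996, 0.003]
contact_force: [-1.9, 6.9, 12.9]
width: -0.0001
gripper_force: 6.3
```

Request:
servo_tool(
  increments=[
    [0,0.1,0.2,0,0,0,1],
    [0,0,0.2,0,0,0,1],
    [0,0.1,0.2,0,0,0,1],
    [0,0,0.2,0,0,0,1],
    [0,0,0,0,0,0,1],
  ],
)

```text
clock: 5.95
position: [0.5806, 0.1061, 0.1306]
ee_rot: [0.003, 0.093, 0.996, 0.003]
contact_force: [-0.2, 6.7, 8.0]
width: -0.0002
gripper_force: 4.0
```

Request:
servo_tool(
  increments=[
    [0,0.1,0.1,0,0,0,1],
    [0,0.1,0.1,0,0,0,1],
    [0,0,0.1,0,0,0,1],
    [0,0,0.1,0,0,0,1],
    [0,0,0,0,0,0,1],
  ],
)

```text
clock: 6.45
position: [0.5807, 0.1072, 0.126]
ee_rot: [0.002, 0.093, 0.996, 0.002]
contact_force: [1.1, 4.1, 6.0]
width: -0.0
gripper_force: 2.8
```

Request:
servo_tool(
  increments=[
    [0,0.1,0.1,0,0,0,1],
    [0,0,0.1,0,0,0,1],
    [0,0,0.1,0,0,0,1],
    [0,0,0,0,0,0,1],
    [0,0,0,0,0,0,1],
  ],
)

```text
clock: 6.95
position: [0.5799, 0.1063, 0.1218]
ee_rot: [0.001, 0.093, 0.996, 0.0]
contact_force: [1.7, 2.4, 2.8]
width: 0.0002
gripper_force: 1.8
```

Request:
servo_tool(
  increments=[
    [0,0,0.1,0,0,0,1],
    [0,0,0.1,0,0,0,1],
    [0,0,0,0,0,0,1],
    [0,0,0,0,0,0,1],
    [0,0,0,0,0,0,1],
  ],
)

```text
clock: 7.45
position: [0.5789, 0.1054, 0.1189]
ee_rot: [-0.0, 0.093, 0.996, -0.001]
contact_force: [0.6, 0.3, 1.8]
width: -0.0002
gripper_force: 0.8
```

```bash
cat > look.py <<'E'
from h import *
import sys
a=optics.get_image("side");b=optics.get_image("wrist")
a=cv2.resize(a[110:270,160:320],(400,400),interpolation=cv2.INTER_CUBIC);b=cv2.resize(b[100:312,120:332],(400,400))
cv2.imwrite(f"pics/{sys.argv[1]}.png",np.hstack([a,b])[:,:,::-1])
for i in range(1):s=manip.get_state();print(s["contact_force"].round(2),s["gripper_force"],s["position"])
print([(r["box"],r["p"]) for r in finder.silhouettes("handle","side")[:1]])
for th in(-.09,.02,.1,.17,.25):
    p=np.array([proj("side",q) for q in handle(th)]);print(th,p.min(0).round(1),p.max(0).round(1))
E
python3 look.py 3
```

```text
[ 1.27 -0.77  2.17] 0.8329039032105356 [0.57886551 0.10538347 0.11902117]
[([229.1, 168.2, 22.1, 33.0], 0.55)]
-0.09 [218.  158.2] [237.9 186.6]
0.02 [217.9 154.1] [237.8 186.4]
0.1 [217.8 151.3] [237.7 186.3]
0.17 [217.8 148.9] [237.6 186.1]
0.25 [217.7 146.4] [237.4 186. ]
```

View pics/3.png

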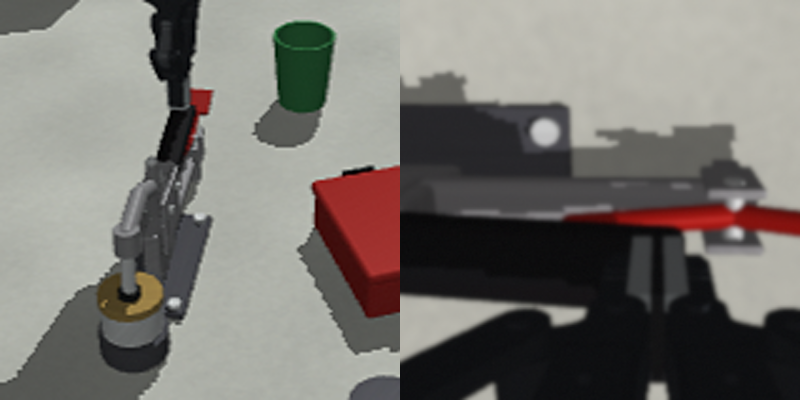

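The fingers still touch the handle at roughly 0.1–0.15 rad above level, and the resistance is almost gone. It's about to snap, so I go on in small steps.

Request:
servo_tool(
  increments=[
    [0,0.1,0.1,0,0,0,1],
    [0,0,0.1,0,0,0,1],
    [0,0,0,0,0,0,1],
    [0,0,0,0,0,0,1],
    [0,0,0,0,0,0,1],
  ],
)

```text
clock: 8.1
position: [0.579, 0.107, 0.1171]
ee_rot: [-0.0, 0.093, 0.996, 0.0]
contact_force: [-0.4, -0.4, 0.6]
width: -0.0003
gripper_force: 0.4
```

```bash
python3 look.py 4 | head -2
```

```text
[-0.9   0.04  0.82] 0.4167508860858504 [0.5790658  0.10702937 0.11720606]
[([229.8, 167.4, 20.3, 35.3], 0.53)]
```

View pics/4.png

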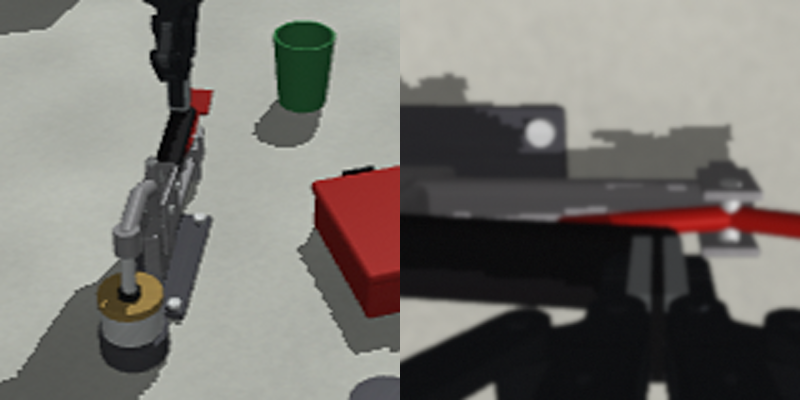

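No snap yet: the fingers are still on the handle with a light reaction, so I continue.

Request:
servo_tool(
  increments=[
    [0,0,0.1,0,0,0,1],
    [0,0,0.1,0,0,0,1],
    [0,0,0,0,0,0,1],
    [0,0,0,0,0,0,1],
    [0,0,0,0,0,0,1],
  ],
)

```text
clock: 8.75
position: [0.5794, 0.107, 0.1152]
ee_rot: [0.0, 0.093, 0.996, 0.0]
contact_force: [0.5, 0.7, -0.2]
width: -0.0001
gripper_force: 0.1
```

Request:
servo_tool(
  increments=[
    [0,0,0.1,0,0,0,1],
    [0,0,0,0,0,0,1],
    [0,0,0,0,0,0,1],
    [0,0,0,0,0,0,1],
    [0,0,0,0,0,0,1],
  ],
)

```text
clock: 9.25
position: [0.5794, 0.1069, 0.1143]
ee_rot: [0.0, 0.093, 0.996, 0.0]
contact_force: [0.1, 0.9, 0.2]
width: 0.0
gripper_force: 0.0
```

```bash
python3 look.py 5 | head -2; python3 -c "
import cv2,numpy as np
a=cv2.imread('pics/4.png')[:,400:].astype(int);b=cv2.imread('pics/5.png')[:,400:].astype(int)
for i in(a,b): print(i[200:260:4,60].sum(1)//3, i[280:330:4,60].sum(1)//3)"
```

```text
[ 0.28  0.05 -0.42] 0.0 [0.57935755 0.10694629 0.11431228]
[([229.2, 167.9, 17.7, 31.6], 0.6)]
[72 71 72 98 79 16 10 10 12 12 11 12 13 12 12] [ 21  22  21  21  21  69 159 177 176 175 176 176 168]
[72 71 71 55 15 11 10 12 11 12 11 12 13 12 12] [ 23  22  22  23  67 156 177 177 177 176 175 176 167]
```

View pics/5.png

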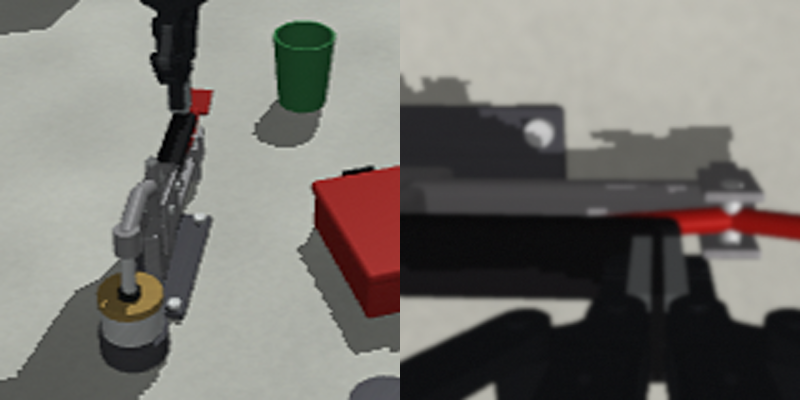

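The handle has dropped away from the fingers: there's a gap in the side crop and the grip force is zero, so it has snapped over. I lift off and wait.

Request:
servo_tool(
  increments=[
    [0,0,-0.5,0,0,0,1],
    [0,0,-1.5,0,0,0,1],
    [0,0,-2,0,0,0,1],
    [0,0,-2,0,0,0,1],
    [0,0,0,0,0,0,1],
  ],
)

```text
clock: 9.9
position: [0.5814, 0.1071, 0.1776]
ee_rot: [0.003, 0.093, 0.996, 0.001]
contact_force: [0.6, 0.2, -0.2]
width: -0.0003
gripper_force: 0.0
```

Request:
servo_tool(
  increments=[
    [0,1.5,0,0,0,0,1],
    [0,1.5,0,0,0,0,1],
    [0,1.5,0,0,0,0,1],
    [0,1.5,0,0,0,0,1],
    [0,0,0,0,0,0,1],
  ],
)

```text
clock: 10.4
position: [0.5906, 0.1686, 0.1735]
ee_rot: [-0.0, 0.092, 0.996, 0.0]
contact_force: [0.2, -0.4, 0.8]
width: 0.0002
gripper_force: 0.0
```

```bash
python3 look.py 6
python3 - <<'E'
from h import *
im=optics.get_image("wrist");cv2.imwrite("pics/w7.png",im[:,:,::-1]);optics.get_image("top")
s=manip.get_state();print(s["position"],s["clock"])
r=finder.tip_of("paddle_top","wrist")
for a in r[:2]:
    p=onz("wrist",a["at"],.074);print(a,p,"clamp",(p-O)@u,(p-O)@v,"d",(p-s["position"])@u*100,(p-s["position"])@v*100)
r=finder.tip_of("paddle_top","top")
for a in r[:1]:
    p=onz("top",a["at"],.074);print(a,p,(p-O)@u,(p-O)@v)
for l in("lid","handle"):print(l,[(a["box"],a["p"]) for a in finder.silhouettes(l,"wrist")[:1]])
E
```

```text
[-0.41  0.55 -0.39] 0.0 [0.59024871 0.16653433 0.17379071]
[([229.1, 167.6, 15.2, 29.3], 0.82)]
-0.09 [218.  158.2] [237.9 186.6]
0.02 [217.9 154.1] [237.8 186.4]
0.1 [217.8 151.3] [237.7 186.3]
0.17 [217.8 148.9] [237.6 186.1]
0.25 [217.7 146.4] [237.4 186. ]
[0.59030305 0.16548216 0.17420862] 10.65
{'at': [271.6, 198.4], 'p': 0.58} [0.59710484 0.17830155 0.074     ] clamp 0.21147431906906125 -0.002546768804950089 d 1.3859788540145488 -0.43145748168553305
lid []
handle [([96.5, 206.2, 192.3, 32.7], 0.8)]
```

View pics/w7.png

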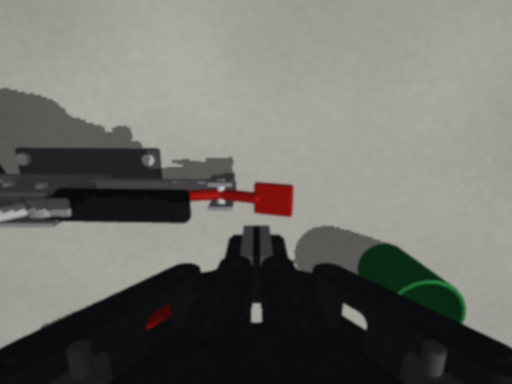

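The handle stays locked by itself, level, with its tip at (190,205). The red paddle is clear at (274,199). Next I go over the paddle and press it.

Request:
servo_tool(
  increments=[
    [-0.4,0.8,0,0,0,0,1],
    [0,0.7,2,0,0,0,1],
    [0,0,2,0,0,0,1],
    [0,0,2,0,0,0,1],
    [0,0,1,0,0,0,1],
  ],
)

```text
clock: 11.35
position: [0.5966, 0.1801, 0.1025]
ee_rot: [-0.001, 0.093, 0.996, -0.0]
contact_force: [0.7, -0.3, 0.0]
width: -0.0002
gripper_force: 0.0
```

Request:
servo_tool(
  increments=[
    [0,0,0.4,0,0,0,1],
    [0,0,0.4,0,0,0,1],
    [0,0,0.4,0,0,0,1],
    [0,0,0.3,0,0,0,1],
    [0,0,0,0,0,0,1],
  ],
)

```text
clock: 11.85
position: [0.5972, 0.1799, 0.0894]
ee_rot: [0.0, 0.093, 0.996, 0.0]
contact_force: [-0.1, 0.1, -0.2]
width: 0.0002
gripper_force: 0.0
```

Fingertips are now at z≈0.081, just above the paddle, so I press gradually.

Request:
servo_tool(
  increments=[
    [0,0,0.3,0,0,0,1],
    [0,0,0.3,0,0,0,1],
    [0,0,0.3,0,0,0,1],
    [0,0,0.3,0,0,0,1],
    [0,0,0,0,0,0,1],
  ],
)

```text
clock: 12.35
position: [0.5972, 0.1799, 0.077]
ee_rot: [-0.0, 0.093, 0.996, 0.0]
contact_force: [0.6, -0.1, 1.4]
width: 0.0006
gripper_force: 0.6
```

Request:
servo_tool(
  increments=[
    [0,0,0.2,0,0,0,1],
    [0,0,0.2,0,0,0,1],
    [0,0,0.2,0,0,0,1],
    [0,0,0.2,0,0,0,1],
    [0,0,0,0,0,0,1],
  ],
)

```text
clock: 12.85
position: [0.5974, 0.1804, 0.0695]
ee_rot: [0.0, 0.093, 0.996, 0.0]
contact_force: [0.2, 1.3, 2.1]
width: 0.0005
gripper_force: 1.0
```

Request:
servo_tool(
  increments=[
    [0,0,0.2,0,0,0,1],
    [0,0,0.2,0,0,0,1],
    [0,0,0.2,0,0,0,1],
    [0,0,0,0,0,0,1],
    [0,0,0,0,0,0,1],
  ],
)

```text
clock: 13.35
position: [0.5972, 0.1798, 0.0631]
ee_rot: [-0.0, 0.093, 0.996, -0.0]
contact_force: [0.6, 2.4, 1.7]
width: -0.0
gripper_force: 1.0
```

Request:
servo_tool(
  increments=[
    [0,0,0.2,0,0,0,1],
    [0,0,0.2,0,0,0,1],
    [0,0,0,0,0,0,1],
    [0,0,0,0,0,0,1],
    [0,0,0,0,0,0,1],
  ],
)

```text
clock: 13.85
position: [0.5972, 0.1797, 0.0593]
ee_rot: [-0.0, 0.093, 0.996, -0.0]
contact_force: [1.8, 0.5, 2.8]
width: 0.0002
gripper_force: 1.0
```

Run:
```python
from h import *
for n in("side","wrist"):
    optics.get_image(n);print(n,[(a["box"],a["p"]) for a in finder.silhouettes("handle",n)[:1]])
print(manip.get_state()["contact_force"])
```

```text
side [([228.5, 158.6, 15.0, 54.0], 0.97)]
wrist []
[ 0.59993008 -0.33322505  1.42323215]
```

The side view's handle box again spans its open height, so the pliers have sprung open. I lift away and verify.

Request:
servo_tool(
  increments=[
    [0,0,-1,0,0,0,1],
    [0,0,-2,0,0,0,1],
    [0,0,-3,0,0,0,1],
    [0,0,-4,0,0,0,1],
    [0,2,-3,0,0,0,1],
  ],
)

```text
clock: 14.55
position: [0.6005, 0.1976, 0.1919]
ee_rot: [0.0, 0.094, 0.996, -0.001]
contact_force: [1.4, 1.3, -0.1]
width: -0.0
gripper_force: 0.0
```

Request:
servo_tool(
  increments=[
    [0,3,-1,0,0,0,1],
    [0,3,0,0,0,0,1],
    [0,0,0,0,0,0,1],
    [0,0,0,0,0,0,1],
    [0,0,0,0,0,0,1],
  ],
)

```text
clock: 15.05
position: [0.6113, 0.2576, 0.1989]
ee_rot: [-0.001, 0.093, 0.996, -0.001]
contact_force: [-0.2, -0.2, -0.6]
width: 0.0003
gripper_force: 0.0
```

Run:
```python
from h import *
a=optics.get_image("side");b=optics.get_image("top")
for n in("side","top"):
    for l in("handle","tin"):print(n,l,[(x["box"],x["p"]) for x in finder.silhouettes(l,n)[:1]])
o=cv2.imread("pics/side0.png")[:,:,::-1]
A=[cv2.resize(i[120:260,160:300],(390,390),interpolation=cv2.INTER_CUBIC) for i in(o,a)]
cv2.imwrite("pics/8.png",np.hstack(A)[:,:,::-1])
```

```text
side handle [([228.9, 159.5, 14.2, 54.2], 0.65)]
side tin [([212.8, 234.4, 24.8, 30.5], 0.71)]
top handle [([244.9, 225.6, 42.8, 18.5], 0.87)]
top tin [([309.9, 241.2, 21.4, 22.7], 0.57)]
```

View pics/8.png

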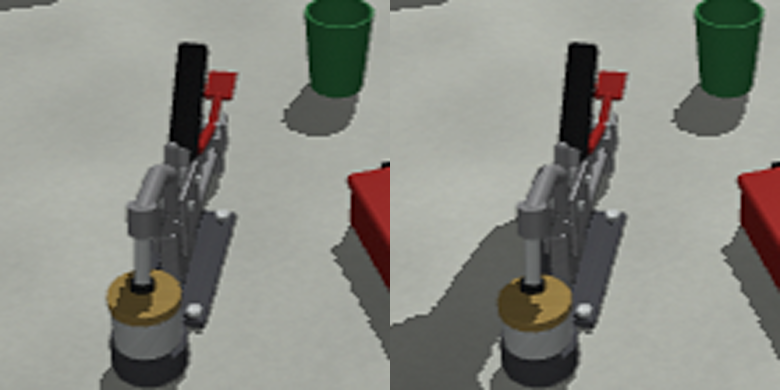

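Before and after side by side: the handle and paddle are back at their open rest. The lid sits lower (its rim went from row 270 to 275) and the tin is in place.

```bash
python3 -c "
from rig import manip
print(manip.sign_off())"
```

```text
the job is handed in; nothing more can be done
None
```

The pliers snapped over centre and held by themselves for over a second, and the red lever then sprang them fully open. The lid is visibly lower and looks fully home (judged by eye), the tin stands where it was, and the job was handed in at about 15 s.

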